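# Release and open the long whetstone case

## Task

Open the longer of the two latched whetstone cases: with the fingertips press down the release tab at the middle of its front so that its lid springs up a little, then push the lid fully open, back against its stop, so that it stays open by itself. Only press and push: grasp or lift nothing, leave the shorter case shut, and leave the stones and the other things on the bench where they are.

Things in the scene. Friction and masses are not known exactly. Their poses are not given: they have to be found in the camera images.
- case_long: Wooden whetstone case, 180 mm long (y), 110 mm deep (x), 50 mm high without its 10 mm thick lid, walls 6 mm, fixed to the bench. Origin: centre of its underside; z up, +x to its hinged back, -x to its front with the release tab. The lid's hinge line runs along y at x = +55 mm, z = 50 mm. It holds a slim reddish whetstone. The two cases look alike but for their length, and either may stand on the left.
- long_tab_pad (a point): Press point on top of the long case's steel release tab, a plate 26 mm wide (y) standing out level from the middle of the case's front, 67 to 112 mm from the case's centre; the point is at 101 mm, 36 mm above the bench at rest. Pressed down here (1.5 N to start, 4 N at the end) the tab tips about a pivot 34 mm behind the point, its hook swings forward off the lid's edge. It springs back.
- long_tab (a joint): Angle of the long case's tab, rad: 0 at rest, 0.3 fully pressed (the press point is then 10 mm lower); the hook lets go of the lid at about 0.2.
- long_lid_edge (a point): Middle of the front edge of the long case's lid, at half its 10 mm thickness, 110 mm from the hinge line; with the lid shut it is 55 mm above the bench. A small steel catch plate, 18 mm wide, stands 7 mm out from the edge here.
- long_lid (a joint): Opening of the long case's lid, rad: 0 shut and latched; once released a spring lifts it to about 0.6 and holds it there; the stop is at 1.95 (leaning back past upright). Let go between 0.6 and upright (about 1.5) it sinks back to 0.6; beyond upright its weight takes it slowly to the stop. It turns easily, under 2 N at the edge, damped.
- case_short: Wooden whetstone case, 100 mm long (y), 110 mm deep (x), 50 mm high without its 10 mm thick lid, walls 6 mm, fixed to the bench. Origin: centre of its underside; z up, +x to its hinged back, -x to its front with the release tab. The lid's hinge line runs along y at x = +55 mm, z = 50 mm. It holds a small cream stone and is to stay shut.
- short_tab_pad (a point): Press point on top of the short case's steel release tab, a plate 26 mm wide (y) standing out level from the middle of the case's front, 67 to 112 mm from the case's centre; the point is at 101 mm, 36 mm above the bench at rest. Pressed down here (1.5 N to start, 4 N at the end) the tab tips about a pivot 34 mm behind the point, its hook swings forward off the lid's edge. It springs back.
- short_tab (a joint): Angle of the short case's tab, rad: 0 at rest, 0.3 fully pressed (the press point is then 10 mm lower); the hook lets go of the lid at about 0.2.
- short_lid_edge (a point): Middle of the front edge of the short case's lid, at half its 10 mm thickness, 110 mm from the hinge line; with the lid shut it is 55 mm above the bench. A small steel catch plate, 18 mm wide, stands 7 mm out from the edge here.
- short_lid (a joint): Opening of the short case's lid, rad: 0 shut and latched; once released a spring lifts it to about 0.6 and holds it there; the stop is at 1.95 (leaning back past upright). Let go between 0.6 and upright (about 1.5) it sinks back to 0.6; beyond upright its weight takes it slowly to the stop. It turns easily, under 2 N at the edge, damped.
- stone_slim_mid (a point): Centre of the slim reddish whetstone, 26x150x14 mm, lying loose on the floor (5 to 6 mm thick) of the long case
- nagura_a_mid (a point): Centre of the small cream stone, 28x52x24 mm, lying loose in the short case
- nagura_b: Small grey stone, 24x46x20 mm, lying beside the tab of the long case, a bystander; origin at the centre of its underside.
- ferrule_0: Small dark ring-shaped handle ferrule, 26 mm across, 22 mm high, standing beside the tab of the short case, a bystander; origin at the centre of its underside.
- wedge_a: Dark wooden wedge, 75x26x22 mm, lying in front of the long case, on the other side of its tab, a bystander; origin at the centre of its underside.
- angle_clip_a: Black angle clip, 12x64x12 mm, lying in front of the short case, on the other side of its tab, a bystander; origin at the centre of its underside.

How it is judged (in metres and radians):
On the way, in this order (a step that is already met when the one before it is completed fails the run):
1. the long case's release tab is pressed by the fingers (value of joint long_tab above 0.12 rad and contact force between the fingers and long_tab above 0.3 N and value of joint long_lid below 0.1 rad).
2. the long case's lid has sprung up (value of joint long_lid above 0.4 rad).
At the end, for the whole second after the job is handed in: The long case's lid rests open against its stop (beyond 1.8 of 1.95 rad), still, and its tab has sprung back; the short case is shut; the stones in the cases and all bystanders lie within 30 mm of where they were (value of joint long_lid above 1.8 rad and velocity of joint long_lid between -0.1 and 0.1 rad/s and value of joint each of long_tab, short_lid below 0.05 rad and distance of each of stone_slim_mid, nagura_a_mid, nagura_b, ferrule_0, wedge_a, angle_clip_a from where it was at the start of the episode below 0.03 m); the robot touches nothing.
It fails at once if the short case's lid is released or opened (value of joint short_lid above 0.1 rad).
It fails at once if the slim whetstone in the long case is lifted or shifted (more than 30 mm) (distance of stone_slim_mid from where it was at the start of the episode above 0.03 m).
It fails at once if the cream stone in the short case is lifted or shifted (distance of nagura_a_mid from where it was at the start of the episode above 0.03 m).
It fails at once if a bystander on the bench is picked up or shoved (more than 30 mm) (distance of any of nagura_b, ferrule_0, wedge_a, angle_clip_a from where it was at the start of the episode above 0.03 m).
It also fails if it takes over 48 s, if anything falls off the work surface, if the arm or the gripper's body presses on something with over 40 N, if the wrist force passes 120 N, or if a joint passes its speed limit or range.

## Robot

A 6-joint arm with a two-finger parallel gripper is mounted at the origin on a cart in front of the work surface, level with it; the furniture and walls round the work are solid. World frame = base frame: x ahead of the robot, y to its left, z up, the work surface at z = 0. Lengths are in mm, angles in degrees, forces in N, time in s.
With the tool pointing down it reaches from about 300 to 850 mm from the base axis. Payload 4.2 kg.
Tool frame: the origin (TCP) lies on the centre line of the jaws, within the pads' length; the fingertips stand 14 mm ahead of it and the grasp point (between the pads) lies 5 mm behind it; z points along the fingers, y is the line along which they close (so a half turn about z gives the same grasp; the last joint's range is limited). The gripper opens to 91 mm and grips with 3 to 60 N. Pads are 32 mm wide; open, the fingers measure 118 mm over their backs; the gripper's body (76 mm by 178 mm) begins 60 mm behind the grasp point.
Start: joints at [73.568, 18.312, 89.639, -0, 72.044, -1.146], TCP at [151.598, 554.671, 227.976] pointing down, gripper open.
Joint ranges: [-177.97, 177.97], [-48.28, 115.42], [12.27, 149.76], [-77.06, 257.06], [2.81, 150.46], [-146.56, 146.56]. Speed limits (degrees/s): [147.25, 147.25, 180, 180, 180, 180].

## Interface

Orientations are given as [roll, pitch, yaw] about the fixed x, y, z axes, in that order (R = Rz(yaw) Ry(pitch) Rx(roll)).
In Python, from workcell import env gives the robot as it stands.
- The arm moves only by the tool arm_command, never from a script. Its argument "motion" is a list of rows, each an object with "offset": the shift along the tool's x, y, z in m, a list of three; "spin": the turn about the tool's z in rad. In form: [{"offset": [tx, ty, tz], "spin": spin}, ...]. A call has 1 to 5 rows; each row shifts and turns the commanded pose from where the row before left it, along the tool's axes as they then stand; what a row does not reach is not made up. A row lasts 1/8 s, in which the tool goes at most 62.5 mm and 10.7 degrees, less where a joint would pass 70% of its speed; a pose out of reach is approached as far as the arm can. A call with a gripper value outside its range is refused whole. "jaw" is the finger opening in m, from 0 to 0.0912, set as the call begins (left out, the last holds). The fingers move at their own pace and stop on an object; "newtons" is the grip in N (left out, the last holds). Time passes only in rows, so rows that do not move let the fingers close. It gives the time, the measured TCP pose, the force, the opening and the grip force at its end, in the units of the state.
- env.state(): the state, without advancing time (a new reading comes with each control period).
- env.grab_frame(name): name is "scene" or "top" or "wrist"; returns (picture, depth): 480x640x3 uint8, blue, green, red; 480x640 float32, mm along the optical axis (not along the pixel's ray), 0 where there is no reading.
- env.camera_model(name): a dict with "fx", "fy", "cx", "cy" (pixels), "k1" (the pictures are not rectified: a ray, as slopes to the right and down, at radius r is drawn at 1 + k1 r^2 times it, then the intrinsics apply), "eye" and "rotation" of the camera in the world; the wrist camera has in their place "hand_eye" (4x4, takes a point from camera to tool coordinates, whose origin is the TCP and whose axes are the flange's). Camera axes: x right, y down, z forward; pixel columns grow to the right and rows downward; lengths in mm; the calibration is good to about 2 mm. A picture is of the moment at which its call begins: read the wrist's pose just before it. camera_model takes no time and is no camera call.
- env.job_done(): hands the job in; it is judged then, once.
Trained networks look in the newest picture that a camera, given by its name, has taken for a name from the list of things; names that differ only in an ending like _2 or _b are one class to them, and where a whole thing is asked for, a point or a joint stands for the part that bears it (a point fixed in the world has none). Each returns a list of dicts, best first, with "score" (0 to 1); they miss things now and then, are a little off and sometimes report something else, mostly with a low value. They report only what shows in the picture. A call takes as long as a camera call.
- env.boxes_of(camera, target): "bbox" ([left, top, right, bottom] in pixels, round what is visible of it).
- env.pinpoint(camera, target): "location" ([column, row] in pixels: a listed point, or the origin of a listed thing).
The state is a dict: "time_s": time; "qpos": joint angles; "qvel": joint speeds; "effort": joint torques, N m; "ee_pos": TCP position; "ee_rot": TCP orientation; "force": force on the tool from outside, world axes, zero at the start; "torque": the same for the moment, N m; "gripper_width": finger opening in mm; "gripper_force": force on a finger pad.
Only numpy, scipy, OpenCV 4.12 (cv2) and the standard library are available. Lean on these libraries where they do the work, as an engineer would, in place of code of your own. Each camera call takes 0.05 s, during which the arm holds its last target. There are 200 camera calls.

## Working session

There is one attempt and no reset: what is moved stays moved. The work goes in short steps, Python scripts to look and compute and a tool call to move; the robot and the scene stay as the last step left them, time stands still between calls to the robot, and variables do not carry over. Pictures are saved under pics/ and viewed, at most 10 in all, crops included, and the job is handed in when it is done.

Besides the shell and the picture viewer there is one more tool, called in YAML: its name, and indented under it one key for each argument. arm_command: Moves the arm, as the interface text tells. Its arguments: {"type":"object","properties":{"motion":{"type":"array"},"jaw":{"type":"number"},"newtons":{"type":"number"}},"required":["motion"]}

```bash
mkdir -p pics; cat > h.py <<'E'
import numpy as np, cv2
from workcell import env
from scipy.spatial.transform import Rotation as R
def ray(cam,uv):
    m=env.camera_model(cam); K=np.array([[m['fx'],0,m['cx']],[0,m['fy'],m['cy']],[0,0,1.]])
    p=cv2.undistortPoints(np.array([[uv]],float),K,np.array([m['k1'],0,0,0,0.]))[0,0]
    d=np.array([p[0],p[1],1.])
    return np.array(m['eye'],float),np.array(m['rotation'],float).reshape(3,3)@d
def at_z(cam,uv,z):
    e,d=ray(cam,uv); return e+d*(z-e[2])/d[2]
def at_depth(cam,uv,dep):
    u,v=[int(round(t)) for t in uv]; e,d=ray(cam,uv)
    w=dep[max(v-1,0):v+2,max(u-1,0):u+2]; w=w[w>0]
    return e+d*np.median(w) if len(w) else None
E
python3 - <<'E'
from h import *
np.set_printoptions(precision=1,suppress=True)
print(env.state())
for c in ['top','scene']:
    p,d=env.grab_frame(c); cv2.imwrite(f'pics/{c}0.png',p)
    for n,z in [('case_long',0),('case_short',0),('long_tab_pad',36),('short_tab_pad',36),('long_lid_edge',55),('short_lid_edge',55),('nagura_b',0),('wedge_a',0),('ferrule_0',0),('angle_clip_a',0)]:
        for r in env.pinpoint(c,n)[:2]:
            print(c,n,round(r['score'],2),np.array(r['location']),at_z(c,r['location'],z),at_depth(c,r['location'],d))
E
```

```text
{'time_s': 0.0, 'qpos': array([73.6, 18.4, 89.7, -0. , 72. , -1.1]), 'qvel': array([ 0. , -0.1, -0. ,  0. , -0. , -0.1]), 'effort': array([ -0. , -41.2, -23.2,   0.1,   0. ,  -0. ]), 'ee_pos': array([151.5, 554.2, 227.1]), 'ee_rot': array([-179.9,   -0. ,  164.7]), 'force': array([-0.4,  0.7,  0.4]), 'torque': array([ 0.,  0., -0.]), 'gripper_force': 0.0, 'gripper_width': 91.20190678342009}Traceback (most recent call last):
  File "<stdin>", line 8, in <module>
  File "h.py", line 10, in at_z
    e,d=ray(cam,uv); return e+d*(z-e[2])/d[2]
        ~~~^^^^^^^^
  File "h.py", line 8, in ray
    return np.array(m['eye'],float),np.array(m['rotation'],float).reshape(3,3)@d
                                    ~~~~~~~~~~~~~~~~~~~~~~~~~~~~~~~~~~~~~^^^^^
ValueError: cannot reshape array of size 3 into shape (3,3)
```

View pics/top0.png

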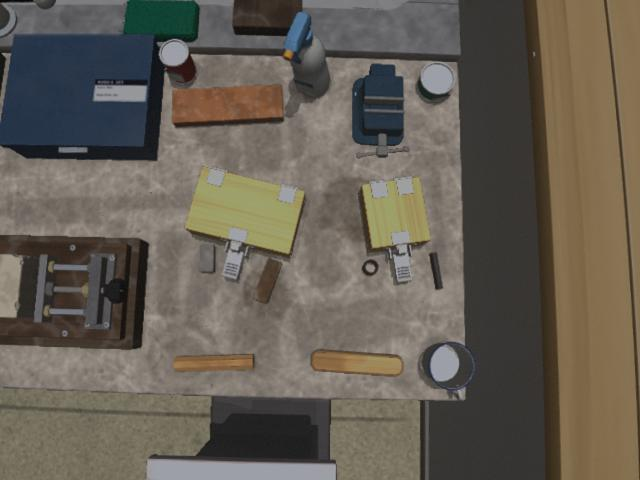

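The top view shows the long case on the left, centred near (245,212), with its tab at (235,262). The grey stone is at (207,258) and the wedge at (268,281). The short case is on the right, with its tab at (402,265). The camera rotation is a 3-vector, presumably rpy in degrees, so I'll use that.

```bash
sed -i "s/np.array(m\['rotation'\],float).reshape(3,3)@d/R.from_euler('xyz',m['rotation'],degrees=True).as_matrix()@d/" h.py
python3 - <<'E'
from h import *
np.set_printoptions(precision=1,suppress=True)
print({c:env.camera_model(c) for c in ['top','scene']})
for c in ['top','scene']:
    p,d=env.grab_frame(c); cv2.imwrite(f'pics/{c}0.png',p)
    for n,z in [('case_long',0),('long_tab_pad',36),('short_tab_pad',36),('long_lid_edge',55),('short_lid_edge',55),('nagura_b',0),('wedge_a',0)]:
        for r in env.pinpoint(c,n)[:2]:
            print(c,n,round(r['score'],2),np.array(r['location']),at_z(c,r['location'],z),at_depth(c,r['location'],d))
    if c=='top':
        for uv in [(205,169),(304,188),(294,254),(188,233)]: print(uv,at_z(c,uv,60))
        for uv in [(227,277),(239,279)]: print(uv,at_z(c,uv,36))
E
```

```text
{'top': {'fx': 510.33083604267745, 'fy': 510.33083604267745, 'cx': 316.7593263534377, 'cy': 237.18193676894484, 'k1': -0.0703295188133539, 'eye': array([ 387.4, -107.4,  889.5]), 'rotation': array([-170.8,   -1. ,  -88.7])}, 'scene': {'fx': 445.02440354777616, 'fy': 445.02440354777616, 'cx': 323.9149754789023, 'cy': 234.9015204537648, 'k1': 0.007420675673574324, 'eye': array([ -33.6, -316.6,  643. ]), 'rotation': array([-134.9,   -0. ,  -68.1])}}
top case_long 0.6 [247.7 214.8] [568.8   4.1   0. ] [556.7  -3.3  59.2]
top long_tab_pad 0.75 [230.8 271.4] [464.1  23.7  36. ] [464.1  23.7  35.6]
top short_tab_pad 0.57 [402.9 276.2] [ 462.9 -265.4   36. ] [ 462.9 -265.4   36. ]
top long_lid_edge 0.7 [405.1 270.8] [ 470.2 -265.6   55. ] [ 472.1 -269.2   36. ]
top long_lid_edge 0.6 [237.3 245.4] [505.6  12.1  55. ] [505.   11.4  59.8]
top nagura_b 0.6 [209.8 260. ] [486.4  67.    0. ] [484.3  63.4  18.7]
top wedge_a 0.71 [268.4 280.8] [452.6 -37.    0. ] [451.5 -38.2  14.8]
(205, 169) [633.5  72.2  60. ]
(304, 188) [604.7 -95.5  60. ]
(294, 254) [493. -82.  60.]
(188, 233) [523.5  93.8  60. ]
(227, 277) [454.5  29.6  36. ]
(239, 279) [451.7   9.4  36. ]
scene case_long 0.64 [291.9 220.3] [579.8   2.1   0. ] [521.2 -28.4  61.4]
scene long_tab_pad 0.75 [253.2 242.2] [462.7  26.9  36. ] [461.7  26.2  37.2]
scene short_tab_pad 0.74 [403.4 286.2] [ 465.7 -264.9   36. ] [ 465.5 -264.9   36.2]
scene long_lid_edge 0.75 [269.  216.6] [520.3  20.7  55. ] [514.   16.9  61.6]
scene short_lid_edge 0.38 [281.  265.6] [414.8 -56.2  55. ] [443.6 -39.4  17.1]
scene nagura_b 0.84 [241.9 242. ] [484.1  68.6   0. ] [474.7  61.5  11.8]
scene nagura_b 0.58 [436.8 303.3] [ 479.9 -326.5    0. ] [ 470.  -326.3   12.4]
scene wedge_a 0.86 [282.1 265.7] [457.3 -33.9   0. ] [443.8 -41.7  17.7]
```

View pics/scene0.png

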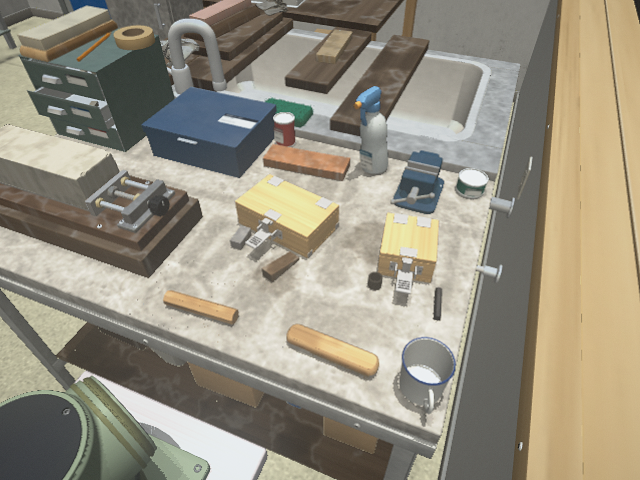

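The scene view agrees: long case at about (288,215), its tab at about (260,238), with the stone to its left and the wedge to its right. I'll refine the case pose from the depth image.

```bash
python3 - <<'E'
from h import *
np.set_printoptions(precision=1,suppress=True)
for c in ['top','scene']:
    p,d=env.grab_frame(c); m=env.camera_model(c)
    K=np.array([[m['fx'],0,m['cx']],[0,m['fy'],m['cy']],[0,0,1.]])
    v,u=np.mgrid[0:480,0:640]; uv=np.stack([u,v],-1).reshape(-1,1,2).astype(float)
    q=cv2.undistortPoints(uv,K,np.array([m['k1'],0,0,0,0.]))[:,0]
    P=np.c_[q,np.ones(len(q))]*d.reshape(-1,1); P=P@R.from_euler('xyz',m['rotation'],degrees=True).as_matrix().T+m['eye']
    ok=(d.ravel()>0)&(abs(P[:,0]-550)<130)&(abs(P[:,1])<130)
    lid=P[ok&(abs(P[:,2]-60)<3.5)]; lid=lid[lid[:,0]>480]
    (cx,cy),s,a=cv2.minAreaRect(lid[:,:2].astype(np.float32)); print(c,'lid',len(lid),cx,cy,s,a,lid[:,2].mean())
    t=P[ok&(abs(P[:,2]-36)<3)&(P[:,0]<505)&(abs(P[:,1]-20)<35)]
    print('tab',len(t),t.mean(0),t.min(0),t.max(0),cv2.minAreaRect(t[:,:2].astype(np.float32)))
    hi=P[ok&(P[:,0]<515)&(abs(P[:,1]-20)<45)&(P[:,2]>64)]; print('high',len(hi),hi.mean(0),hi.max(0))
E
```

```text
top lid 6864 559.751220703125 3.8449935913085938 (179.6643829345703, 127.48719787597656) 77.78945922851562 59.70630357203342
tab 437 [478.1  21.7  35.7] [451.3 -13.8  33. ] [505.   38.2  39. ] ((478.3703308105469, 12.29600715637207), (50.93745040893555, 54.324440002441406), 88.60337829589844)<stdin>:14: RuntimeWarning: Mean of empty slice.
  ret = um.true_divide(
Traceback (most recent call last):
ValueError: zero-size array to reduction operation maximum which has no identity
```

arm_command:
  motion:
    - {"offset":[0,0,0],"spin":-0.054}
    - {"offset":[-0.034,-0.037,0],"spin":0}
    - {"offset":[-0.034,-0.037,0],"spin":0}
    - {"offset":[-0.034,-0.037,0],"spin":0}
    - {"offset":[-0.034,-0.037,0],"spin":0}
  jaw: 0
  newtons: 10

```text
time_s: 1.58
ee_pos: [253.9, 380.0, 228.1]
ee_rot: [180.0, 0.0, 167.8]
force: [0.2, -0.7, -0.2]
gripper_width: 43.8
gripper_force: 0.0
```

arm_command:
  motion:
    - {"offset":[-0.034,-0.037,0],"spin":0}
    - {"offset":[-0.034,-0.037,0],"spin":0}
    - {"offset":[-0.034,-0.037,0],"spin":0}
    - {"offset":[-0.034,-0.037,0],"spin":0}
    - {"offset":[-0.034,-0.037,0],"spin":0}

```text
time_s: 2.2
ee_pos: [381.1, 163.1, 228.3]
ee_rot: [180.0, 0.1, 167.8]
force: [-0.2, 0.1, -0.1]
gripper_width: 0.3
gripper_force: 0.0
```

arm_command:
  motion:
    - {"offset":[-0.034,-0.037,0.02],"spin":0}
    - {"offset":[-0.034,-0.037,0.03],"spin":0}
    - {"offset":[0,0,0.03],"spin":0}
    - {"offset":[0,0,0],"spin":0}
    - {"offset":[0,0,0],"spin":0}

```text
time_s: 2.82
ee_pos: [431.8, 78.3, 148.9]
ee_rot: [180.0, 0.1, 167.8]
force: [0.4, 0.8, -0.0]
gripper_width: 1.1
gripper_force: 0.0
```

arm_command:
  motion:
    - {"offset":[-0.02,-0.023,0],"spin":0}
    - {"offset":[-0.019,-0.023,0.025],"spin":0}
    - {"offset":[0,0,0.025],"spin":0}
    - {"offset":[0,0,0.025],"spin":0}
    - {"offset":[0,0,0],"spin":0}

```text
time_s: 3.45
ee_pos: [459.3, 25.3, 73.0]
ee_rot: [-180.0, -0.1, 167.9]
force: [0.3, 0.5, 0.4]
gripper_width: 0.5
gripper_force: 0.0
```

```bash
python3 - <<'E'
from h import *
s=env.state();print(s['ee_pos'],s['force'])
p,d=env.grab_frame('scene'); q=env.grab_frame('wrist')[0]
a=cv2.resize(p[140:320,150:390],(533,400),interpolation=cv2.INTER_CUBIC)
cv2.imwrite('pics/s1.png',a);cv2.imwrite('pics/w1.png',q)
E
```

```text
[459.30030159  25.29706849  73.00957794] [0.28766732 0.51522061 0.40757611]
```

View pics/s1.png

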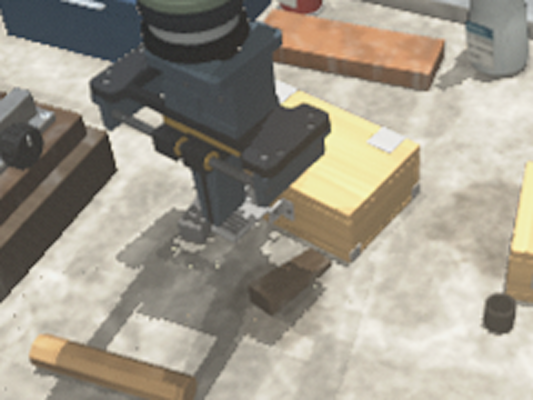

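View pics/w1.png

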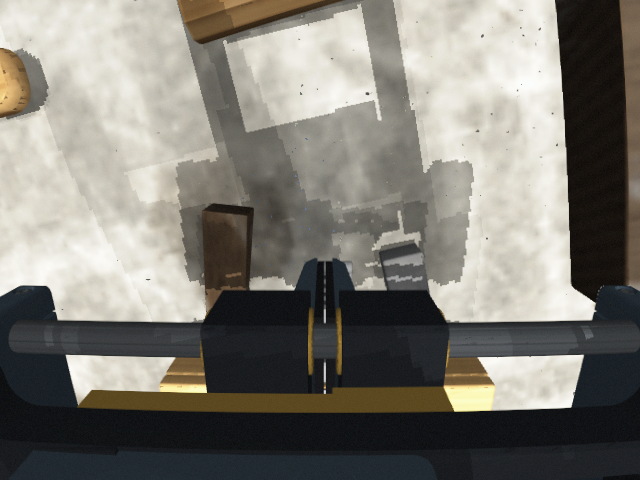

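The scene crop shows the closed fingers above the tab at about (225,220), with the body aligned along the case's long side. In the wrist view a sliver of tab shows to the right of the fingertips at (347,268), so I'll shift about 3 mm and descend.

arm_command:
  motion:
    - {"offset":[0,0.003,0.01],"spin":0}
    - {"offset":[0,0,0.01],"spin":0}
    - {"offset":[0,0,0.004],"spin":0}
    - {"offset":[0,0,0.003],"spin":0}
    - {"offset":[0,0,0],"spin":0}

```text
time_s: 4.18
ee_pos: [460.2, 27.7, 45.9]
ee_rot: [180.0, -0.0, 167.8]
force: [-1.6, 1.0, 3.5]
gripper_width: 0.2
gripper_force: 1.6
```

arm_command:
  motion:
    - {"offset":[0,0,0.002],"spin":0}
    - {"offset":[0,0,0.002],"spin":0}
    - {"offset":[0,0,0],"spin":0}
    - {"offset":[0,0,0],"spin":0}

```text
time_s: 4.68
ee_pos: [460.7, 27.6, 42.2]
ee_rot: [180.0, 0.1, 167.8]
force: [-0.7, 1.5, 5.4]
gripper_width: 0.5
gripper_force: 2.6
```

arm_command:
  motion:
    - {"offset":[0,0,0.002],"spin":0}
    - {"offset":[0,0,0],"spin":0}
    - {"offset":[0,0,0],"spin":0}
    - {"offset":[0,0,0],"spin":0}
    - {"offset":[0,0,0],"spin":0}

```text
time_s: 5.3
ee_pos: [460.9, 27.6, 41.6]
ee_rot: [180.0, 0.1, 167.8]
force: [-3.8, 0.5, 17.2]
gripper_width: 0.4
gripper_force: 9.2
```

```bash
python3 - <<'E'
from h import *
p,d=env.grab_frame('scene')
a=cv2.resize(p[140:320,150:390],(533,400),interpolation=cv2.INTER_CUBIC)
cv2.imwrite('pics/s2.png',a)
E
```

```text
(no output)
```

View pics/s2.png

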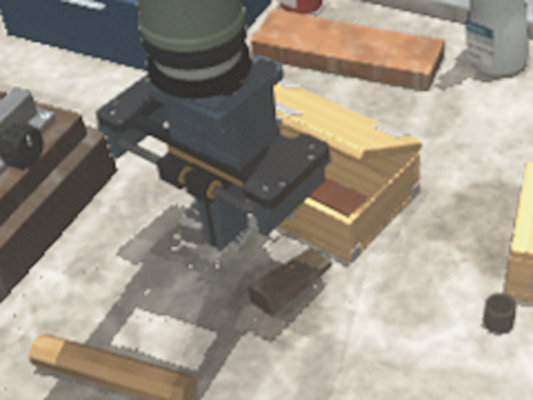

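The lid has sprung up to about 0.6 and the red stone is visible inside at (340,195). Next I'll release the tab, rise, and come in front of the lid's edge.

arm_command:
  motion:
    - {"offset":[0.0,0,-0.012],"spin":0}
    - {"offset":[0,0,-0.02],"spin":0}
    - {"offset":[0,0,-0.02],"spin":0}
    - {"offset":[0,0,-0.014],"spin":0}
    - {"offset":[0,0,0],"spin":0}

```text
time_s: 5.98
ee_pos: [460.8, 27.5, 106.6]
ee_rot: [180.0, 0.1, 167.8]
force: [-0.1, 0.3, -0.7]
gripper_width: 0.2
gripper_force: 0.0
```

arm_command:
  motion:
    - {"offset":[-0.015,0,0],"spin":0}
    - {"offset":[-0.015,0,0],"spin":0}
    - {"offset":[-0.01,0,0],"spin":0}
    - {"offset":[-0.008,0,0],"spin":0}
    - {"offset":[0,0,0],"spin":0}

```text
time_s: 6.6
ee_pos: [506.9, 17.4, 105.5]
ee_rot: [-180.0, -0.1, 167.8]
force: [-0.1, -0.0, 0.1]
gripper_width: 0.3
gripper_force: 0.5
```

arm_command:
  motion:
    - {"offset":[-0.006,0,-0.007],"spin":0}
    - {"offset":[-0.007,0,-0.008],"spin":0}
    - {"offset":[-0.008,0,-0.006],"spin":0}
    - {"offset":[-0.008,0,-0.006],"spin":0}
    - {"offset":[0,0,0],"spin":0}

```text
time_s: 7.22
ee_pos: [537.4, 11.2, 133.7]
ee_rot: [180.0, 0.2, 167.8]
force: [0.1, 0.4, 0.0]
gripper_width: 0.1
gripper_force: 0.4
```

```bash
python3 - <<'E'
from h import *
p,d=env.grab_frame('scene')
a=cv2.resize(p[100:320,150:400],(682,600),interpolation=cv2.INTER_CUBIC)
cv2.imwrite('pics/s3.png',a)
E
```

```text
(no output)
```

View pics/s3.png

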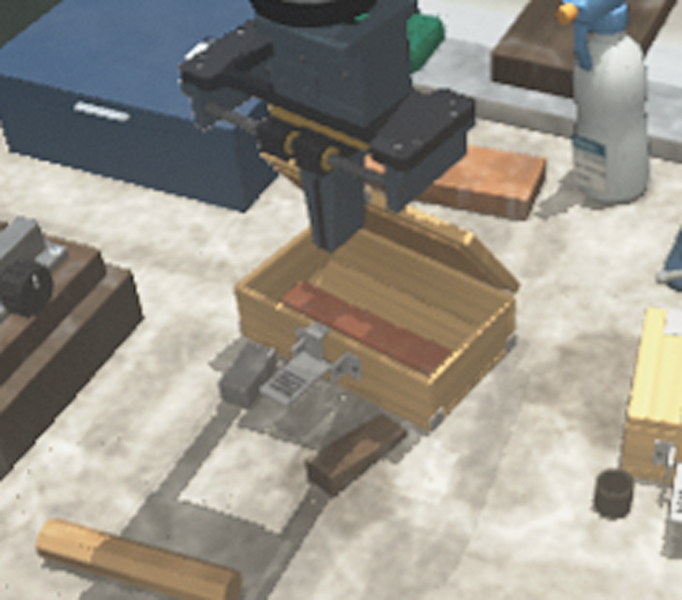

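The lid is being pushed open, at about 1 rad, with the fingers at its edge near (340,240). The tab has sprung back and the stone is in place, so I'll continue.

arm_command:
  motion:
    - {"offset":[-0.008,0,-0.005],"spin":0}
    - {"offset":[-0.008,0,-0.004],"spin":0}
    - {"offset":[-0.008,0,-0.003],"spin":0}
    - {"offset":[-0.008,0,-0.002],"spin":0}
    - {"offset":[-0.008,0,0],"spin":0}

```text
time_s: 7.9
ee_pos: [575.4, 2.7, 147.0]
ee_rot: [180.0, 0.0, 167.8]
force: [-0.3, -0.1, -0.4]
gripper_width: 0.5
gripper_force: 0.1
```

arm_command:
  motion:
    - {"offset":[-0.008,0,0],"spin":0}
    - {"offset":[-0.008,0,0],"spin":0}
    - {"offset":[-0.008,0,0],"spin":0}
    - {"offset":[-0.008,0,0],"spin":0}
    - {"offset":[-0.008,0,0],"spin":0}

```text
time_s: 8.52
ee_pos: [614.3, -5.7, 146.9]
ee_rot: [180.0, 0.0, 167.8]
force: [0.3, -0.9, 0.2]
gripper_width: 0.1
gripper_force: 0.0
```

arm_command:
  motion:
    - {"offset":[-0.004,0,0],"spin":0}
    - {"offset":[-0.004,0,0],"spin":0}
    - {"offset":[0,0,0],"spin":0}
    - {"offset":[0,0,0],"spin":0}
    - {"offset":[0,0,0],"spin":0}

```text
time_s: 9.15
ee_pos: [621.3, -7.2, 147.0]
ee_rot: [180.0, -0.0, 167.8]
force: [-0.5, 0.3, 0.4]
gripper_width: 0.7
gripper_force: 0.0
```

```bash
python3 - <<'E'
from h import *
p,d=env.grab_frame('scene')
a=cv2.resize(p[100:320,150:400],(682,600),interpolation=cv2.INTER_CUBIC)
cv2.imwrite('pics/s4.png',a)
E
```

```text
(no output)
```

View pics/s4.png

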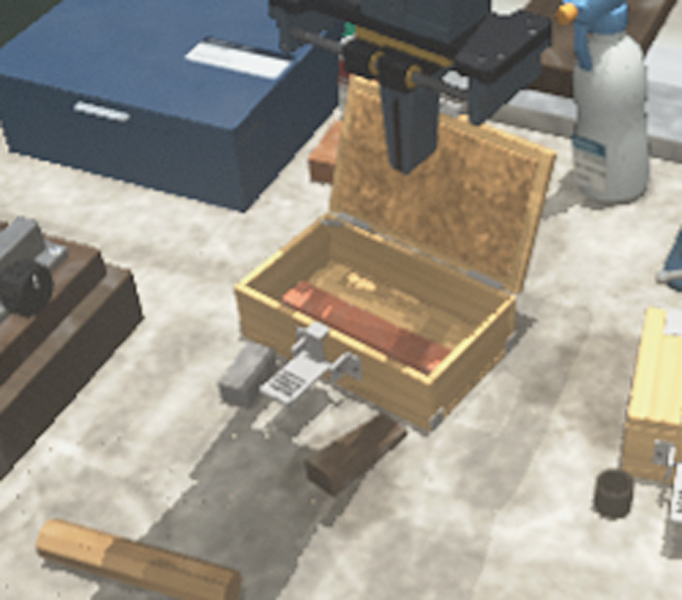

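The lid stands past upright, leaning back, with the fingertips at (410,160) near its inner face. I'll retreat forward and up, then give it time to settle.

arm_command:
  motion:
    - {"offset":[0.02,0,0],"spin":0}
    - {"offset":[0.03,0,-0.01],"spin":0}
    - {"offset":[0.03,0,-0.02],"spin":0}
    - {"offset":[0.03,0,-0.02],"spin":0}
    - {"offset":[0.03,0,-0.02],"spin":0}

```text
time_s: 9.82
ee_pos: [483.6, 22.5, 217.6]
ee_rot: [180.0, 0.0, 167.8]
force: [0.0, 0.1, 0.6]
gripper_width: 0.4
gripper_force: 0.0
```

arm_command:
  motion:
    - {"offset":[0.03,0,0],"spin":0}
    - {"offset":[0,0,0],"spin":0}
    - {"offset":[0,0,0],"spin":0}
    - {"offset":[0,0,0],"spin":0}
    - {"offset":[0,0,0],"spin":0}

```text
time_s: 10.45
ee_pos: [455.9, 28.5, 216.6]
ee_rot: [-180.0, -0.0, 167.8]
force: [0.0, -0.0, -0.6]
gripper_width: 0.3
gripper_force: 0.0
```

arm_command:
  motion:
    - {"offset":[0,0,0],"spin":0}
    - {"offset":[0,0,0],"spin":0}
    - {"offset":[0,0,0],"spin":0}
    - {"offset":[0,0,0],"spin":0}
    - {"offset":[0,0,0],"spin":0}

```text
time_s: 11.08
ee_pos: [455.3, 28.7, 217.0]
ee_rot: [180.0, 0.0, 167.8]
force: [0.5, 0.6, 0.3]
gripper_width: 0.5
gripper_force: 0.0
```

arm_command:
  motion:
    - {"offset":[0,0,0],"spin":0}
    - {"offset":[0,0,0],"spin":0}
    - {"offset":[0,0,0],"spin":0}
    - {"offset":[0,0,0],"spin":0}
    - {"offset":[0,0,0],"spin":0}

```text
time_s: 11.7
ee_pos: [455.3, 28.7, 216.9]
ee_rot: [180.0, -0.0, 167.8]
force: [-0.5, -0.1, -0.5]
gripper_width: 0.5
gripper_force: 0.0
```

```bash
python3 - <<'E'
from h import *
import time
def f():
    p,d=env.grab_frame('scene'); return p
p0=f()
for _ in range(10): p=f()
print(env.state()['time_s'],'moved px:',(cv2.absdiff(p0,p).max(2)>40).sum())
cv2.imwrite('pics/s5.png',cv2.resize(p[60:320,150:460],(682,572),interpolation=cv2.INTER_CUBIC))
E
```

```text
12.25 moved px: 2
```

View pics/s5.png

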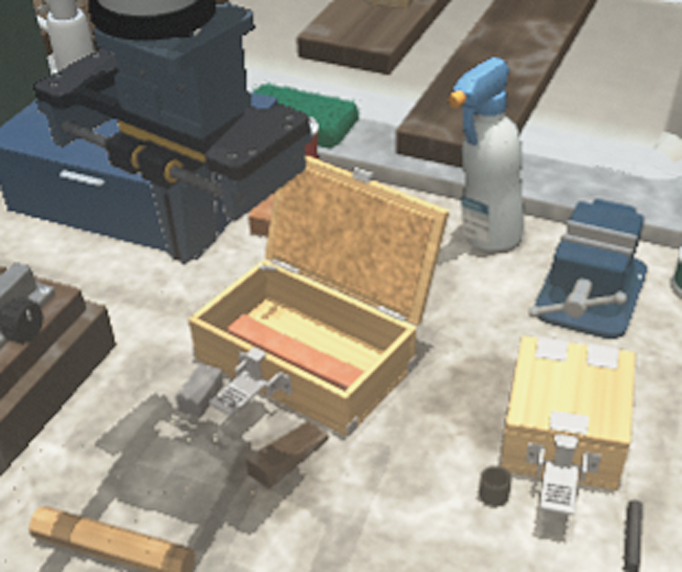

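The lid leans back open around (355,235) and is still, the tab is at rest, the short case is shut and the bystanders are in place. I'll check the lid angle from depth before handing in.

```bash
python3 - <<'E'
from h import *
p,d=env.grab_frame('scene')
f=310/682
P=np.array([at_depth('scene',(150+u*f,60+v*f),d) for u in range(330,416,6) for v in range(225,285,6)])
P=P[(P[:,2]>62)&(P[:,2]<165)]
c=P.mean(0); n=np.linalg.svd(P-c)[2][2]; n*=-np.sign(n[0])
# lid leans back: inner normal (-x,+z); opening = 90deg + tilt
print(len(P),c,n,'angle',np.pi/2+np.arcsin(n[2]),'resid',abs((P-c)@n).mean())
E
```

```text
148 [628.51531439 -40.93449057  98.55495906] [-0.91107837  0.19740398  0.36189485] angle 1.9410960392907883 resid 0.5134906289487619
```

arm_command:
  motion:
    - {"offset":[0,0,0],"spin":0}
    - {"offset":[0,0,0],"spin":0}
    - {"offset":[0,0,0],"spin":0}
    - {"offset":[0,0,0],"spin":0}
    - {"offset":[0,0,0],"spin":0}

```text
time_s: 12.92
ee_pos: [455.3, 28.6, 216.9]
ee_rot: [180.0, -0.0, 167.8]
force: [-0.1, 0.4, -0.5]
gripper_width: 0.0
gripper_force: 0.0
```

```bash
python3 -c "
from workcell import env
print(env.job_done())"
```

```text
the job is handed in; nothing more can be done
None
```

The long case's lid is open and still against its stop (measured at about 1.94 of 1.95 rad). Its tab has sprung back, the short case is shut, the bystanders look undisturbed, and I handed the job in at about 13 s; no verdict came back.

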